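# Lock the red clamp head into the bayonet socket on a goldsmith's bench

## Task

Mount the clamp head with the red stone and red collar in the bayonet socket on the bench: line its two lugs up with the two slots, push it in to the floor, turn it clockwise (seen from above) to the stop, and let go of it. Leave the blue and green heads standing where they are.

Things in the scene. Friction and masses are not known exactly. Their poses are not given: they have to be found in the camera images.
- socket: bayonet socket fixed to the bench, round dark cup, diameter 116, height 30 mm, on a 170 x 150 x 4 plate. Origin: axis at bench level, z up. Aluminium lip 22-30 mm up with 60 mm bore and two 28 mm wide slots along its x and -x, to 47 mm from the axis (play 4 mm, 10 deg). Floor 8 mm above the bench: the pushed-in head rests there, lugs under the lip, and turns clockwise only, to hard stops at the yellow marks; no spring
- red_head_mid (a point): centre, 50 mm above the underside, of the loose red head (red collar, pads, ring stone; 350 g), upright on the bench. 2 lugs at the foot (0-8 mm up, 14 wide) point along its x and -x, to 40 mm from the axis; plug of 52 mm diameter to 34 mm up; dark jaw block 60 long (x), 26 wide (y, grip here), 34-80 mm up; ring on top to 104. It goes in either way round; locked after 60 deg clockwise turn from the slots (53-67 with play)
- blue_head_mid (a point): centre, 50 mm above the underside, of the blue head: like the red one in shape and size, but with blue collar, blue jaw pads and blue stone. Not to be used; stands loose and upright on the bench
- green_head_mid (a point): centre, 50 mm above the underside, of the green head: like the red one in shape and size, but with green collar, green jaw pads and green stone. Not to be used; stands loose and upright on the bench
Things that resemble listed ones, but are neither listed nor needed, are in the scene too. Leave any white or yellow look-alike of the part that bears red_head_mid alone.

How it is judged:
On the way:
1. the red head is in the socket with its lugs still in line with the slots, low enough to pass under the lip (horizontal distance between red_head_mid and socket below 0.012 m and z of red_head_mid in the frame of socket below 0.066 m and angle between the x axis of red_head_mid and the x axis of socket, either way round below 0.5 rad).
At the end, for the whole second after the job is handed in: The red head sits in the socket within 12 mm of its axis, down to within 4 mm of the floor, upright within 7 degrees, turned clockwise at least 45 of the 60 degrees from the slots, at rest and released. The blue and green heads stand upright within 30 mm of where they were (horizontal distance between red_head_mid and socket below 0.012 m and z of red_head_mid in the frame of socket below 0.062 m and angle between the x axis of red_head_mid and the x axis of socket, either way round above 0.79 rad and angle between red_head_mid's own z axis and vertical below 0.12 rad and linear speed of red_head below 0.02 m/s and angular speed of red_head below 0.1 rad/s and distance of each of blue_head_mid, green_head_mid from where it was at the start of the episode below 0.03 m and angle between each of blue_head_mid, green_head_mid's own z axis and vertical below 0.2 rad); the robot touches nothing.
It fails at once if the blue head is pushed more than 30 mm away or knocked over (distance of blue_head_mid from where it was at the start of the episode above 0.03 m or angle between blue_head_mid's own z axis and vertical above 0.35 rad).
It fails at once if the green head is pushed more than 30 mm away or knocked over (distance of green_head_mid from where it was at the start of the episode above 0.03 m or angle between green_head_mid's own z axis and vertical above 0.35 rad).
It also fails if it takes over 42 s, if anything falls off the work surface, if the arm or the gripper's body presses on something with over 40 N, if the wrist force passes 120 N, or if a joint passes its speed limit or range.

## Robot

A 6-joint arm with a two-finger parallel gripper is mounted at the origin on the work surface. World frame = base frame: x ahead of the robot, y to its left, z up, the work surface at z = 0. Lengths are in m, angles in rad, forces in N, time in s.
With the tool pointing down it reaches from about 0.275 to 0.875 m from the base axis. Payload 12.5 kg.
Tool frame: the origin (TCP) lies on the mounting face of the last link; the fingertips stand 173 mm ahead of it and the grasp point (between the pads) lies 155 mm ahead of it; z points along the fingers, y is the line along which they close (so a half turn about z gives the same grasp; the last joint's range is limited). The gripper opens to 85 mm and grips with 20 to 120 N. Pads are 22 mm wide; open, the fingers measure 114 mm over their backs; the gripper's body (76 mm by 85 mm) begins 54 mm behind the grasp point. The pads swing forward as they close: fully open they stand 13 mm farther back than shut.
Start: joints at [-1.387, 0.351, 1.652, -0, 1.139, -0.085], TCP at [0.146, -0.53, 0.405] pointing down, gripper open.
Joint ranges: [-2.75, 2.75], [-0.79, 2.1], [0.01, 2.65], [-1.57, 4.71], [0.07, 3.14], [-2.87, 2.87]. Speed limits (rad/s): [2.22, 2.22, 2.79, 3.14, 3.14, 3.14].

## Interface

Orientations are given as a rotation vector (axis times angle).
In Python, from plant import get_obs, capture, camera_model, finish_job, search_frame, cut_out gives the robot as it stands.
- The arm moves only by the tool step_arm, never from a script. Its arguments are lists of equal length, an entry for each row: "xyz": the shift along the tool's x, y, z in m, a list of three; "spin": the turn about the tool's z in rad. A call has 1 to 5 rows; each row is the pose to reach, as a shift and turn from the pose commanded when the call began, along the tool's axes at that moment; what a row does not reach only later rows make up. A row lasts 1/8 s, in which the tool goes at most 62.5 mm and 10.7 degrees, less where a joint would pass 70% of its speed; a pose out of reach is approached as far as the arm can. A call with a gripper value outside its range is refused whole. "grip" is the opening, from 0 (shut) to 1 (fully open), set as the call begins (left out, the last holds). The fingers move at their own pace and stop on an object; "force" is the grip in N (left out, the last holds). Time passes only in rows, so rows that repeat a pose let the fingers close. It gives the time, the measured TCP pose, the force, the opening and the grip force at its end, in the units of the state.
- get_obs(): the state, without advancing time (a new reading comes with each control period).
- capture(name): name is "scene" or "top" or "wrist"; returns the picture (420x560x3 uint8, red, green, blue); there is no depth.
- camera_model(name): a dict with "intrinsics" (3x3 intrinsics, pixels), "extrinsics" (4x4, takes a point from camera to world coordinates). Camera axes: x right, y up, looking along -z (the intrinsics and any distortion apply to the point x, -y, -z); pixel columns grow to the right and rows downward; lengths in m; the calibration is good to about 2 mm. The wrist camera is an equidistant fisheye: a pixel r from the principal point sees the ray r / f radians off the axis. A picture is of the moment at which its call begins: read the wrist's pose just before it. camera_model takes no time and is no camera call; for the wrist camera it gives the pose at the moment of the call.
- finish_job(): hands the job in; it is judged then, once.
Trained networks look in the newest picture that a camera, given by its name, has taken for a name from the list of things; names that differ only in an ending like _2 or _b are one class to them, and where a whole thing is asked for, a point or a joint stands for the part that bears it (a point fixed in the world has none). Each returns a list of dicts, best first, with "score" (0 to 1); they miss things now and then, are a little off and sometimes report something else, mostly with a low value. They report only what shows in the picture. A call takes as long as a camera call. They do not tell look-alikes from the thing itself.
- search_frame(thing, camera): "centre" ([column, row] in pixels, amid what is visible of it).
- cut_out(thing, camera): "mask" (420x560 bool, what is visible of it) and "centre" ([column, row] in pixels, amid what is visible of it).
The state is a dict: "time": time; "joint_positions": joint angles; "dq": joint speeds; "effort": joint torques, N m; "tcp_pos": TCP position; "tcp_rot": TCP orientation; "contact_force": force on the tool from outside, world axes, zero at the start; "wrist_torque": the same for the moment, N m; "gripper_width": opening from 0.0 (shut) to 1.0 (fully open); "grasp_force": force on a finger pad.
Only numpy, scipy, OpenCV 4.12 (cv2) and the standard library are available. Lean on these libraries where they do the work, as an engineer would, in place of code of your own. Each camera call takes 0.05 s, during which the arm holds its last target. There are 200 camera calls.

## Working session

There is one attempt and no reset: what is moved stays moved. The work goes in short steps, Python scripts to look and compute and a tool call to move; the robot and the scene stay as the last step left them, time stands still between calls to the robot, and variables do not carry over. Pictures are saved under pics/ and viewed, at most 10 in all, crops included, and the job is handed in when it is done.

Besides the shell and the picture viewer there is one more tool, called after "Emit:" as a command line: name --pt "numbers of a row" for each row, then --argument value for the rest. step_arm: Moves the arm, as the interface text tells. Its arguments: {"type":"object","properties":{"xyz":{"type":"array"},"spin":{"type":"array"},"grip":{"type":"number"},"force":{"type":"number"}},"required":["xyz","spin"]}

```bash
mkdir -p pics; cat > h.py <<'E'
import numpy as np, cv2
from scipy.spatial.transform import Rotation as R
from plant import *
def save(n,im): cv2.imwrite('pics/'+n,cv2.cvtColor(im,cv2.COLOR_RGB2BGR))
def ray(cam,px,M=None):
    M=M or camera_model(cam);K=np.array(M['intrinsics']);T=np.array(M['extrinsics'])
    a=(px[0]-K[0,2])/K[0,0];b=(px[1]-K[1,2])/K[1,1]
    if cam=='wrist':
        r=np.hypot(a,b);s=np.sin(r)/max(r,1e-9);d=np.array([a*s,-b*s,-np.cos(r)])
    else: d=np.array([a,-b,-1.])
    return T[:3,3],T[:3,:3]@d
def atz(cam,px,z,M=None):
    o,d=ray(cam,px,M);return o+d*(z-o[2])/d[2]
E
python3 - <<'E'
from h import *
a=[]
for c in ['scene','top']:
    im=capture(c);a.append(im);save(c+'0.png',im);M=camera_model(c)
    print(c,np.round(M['extrinsics'],3).tolist(),{k:v for k,v in M.items() if k not in('extrinsics',)})
    for t in ['red_head_mid','blue_head_mid','green_head_mid','socket']:
        for r in search_frame(t,c): print(t,np.round(r['centre'],1),round(r['score'],2),np.round(atz(c,r['centre'],0.05 if t!='socket' else .03),3))
print(get_obs())
E
```

```text
scene [[0.881, -0.387, 0.271, 0.741], [0.472, 0.717, -0.513, -0.533], [0.004, 0.58, 0.815, 0.756], [0.0, 0.0, 0.0, 1.0]] {'intrinsics': array([[379.02134403,   0.        , 282.27254319],
       [  0.        , 379.02134403, 218.04859865],
       [  0.        ,   0.        ,   1.        ]])}
red_head_mid [162.6 305. ] 0.86 [ 0.399 -0.385  0.05 ]
red_head_mid [218.4 275.3] 0.85 [ 0.459 -0.28   0.05 ]
red_head_mid [176.8 249. ] 0.79 [ 0.345 -0.27   0.05 ]
blue_head_mid [286.5 207. ] 0.84 [ 0.5   -0.057  0.05 ]
green_head_mid [313.9 275.3] 0.95 [ 0.633 -0.186  0.05 ]
socket [327.9 161.3] 0.67 [0.519 0.142 0.03 ]
top [[-0.02, 0.994, -0.105, 0.414], [-1.0, -0.018, 0.014, -0.058], [0.012, 0.105, 0.994, 0.903], [0.0, 0.0, 0.0, 1.0]] {'intrinsics': array([[414.92182257,   0.        , 284.74188231],
       [  0.        , 414.92182257, 212.50433174],
       [  0.        ,   0.        ,   1.        ]])}
red_head_mid [383.2 233.6] 0.9 [ 0.456 -0.272  0.05 ]
red_head_mid [383.5 285.9] 0.62 [ 0.349 -0.268  0.05 ]
blue_head_mid [280.2 219.1] 0.97 [ 0.49  -0.061  0.05 ]
green_head_mid [333.2 151.8] 0.63 [ 0.63  -0.175  0.05 ]
green_head_mid [382.8 232.6] 0.39 [ 0.458 -0.272  0.05 ]
socket [171.1 215.7] 0.69 [0.503 0.169 0.03 ]
{'time': 0.5, 'joint_positions': array([-1.38659956e+00,  3.50704659e-01,  1.65186056e+00,  3.40182210e-05,
        1.13909288e+00, -8.45834450e-02]), 'dq': array([ 2.50117578e-03, -2.22587231e-03, -9.05082832e-05, -2.14592580e-04,
        2.42507258e-04, -4.15070548e-05]), 'effort': array([ 1.97590557e-04, -5.05728614e+01, -2.91488045e+01, -7.48537923e-05,
        1.02952188e-03,  1.35780701e-05]), 'tcp_pos': array([ 0.14608624, -0.53021287,  0.40466396]), 'tcp_rot': array([-3.11320235e+00, -4.20898121e-01, -4.33536117e-05]), 'contact_force': array([ 0.00283851,  0.53952008, -0.4093591 ]), 'wrist_torque': array([-0.01495442, -0.00938678,  0.06693572]), 'grasp_force': 0.0, 'gripper_width': 1.000733481922206}
```

View pics/scene0.png

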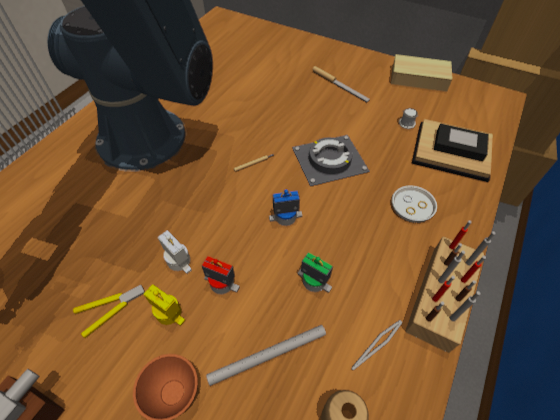

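View pics/top0.png

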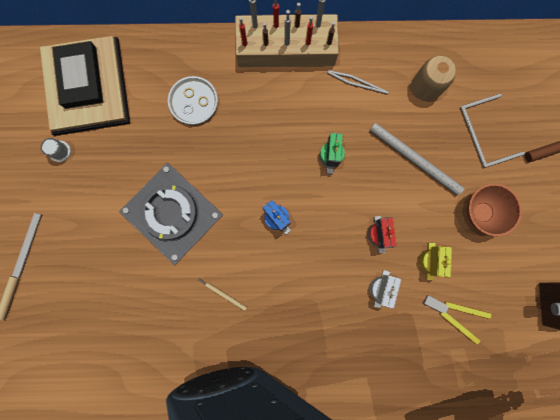

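The scene picture has red-like heads at: red (218,275), yellow (163,303), white (174,250), blue (286,207) and green (316,271). In the top picture they are red (383,233), white (385,290), yellow (438,262), blue (277,216) and green (333,151). The socket is at top (170,213). The one with the red collar and stone is the target, so I'll check it in a close crop together with the socket.

```bash
python3 - <<'E'
from h import *
im=cv2.imread('pics/top0.png'); s=cv2.imread('pics/scene0.png')
f=lambda i,c,r,h:cv2.resize(i[r-h:r+h,c-h:c+h],(390,390),interpolation=cv2.INTER_CUBIC)
cv2.imwrite('pics/crop1.png',np.hstack([f(im,384,234,32),f(im,170,213,52)]))
E
```

```text
(no output)
```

View pics/crop1.png

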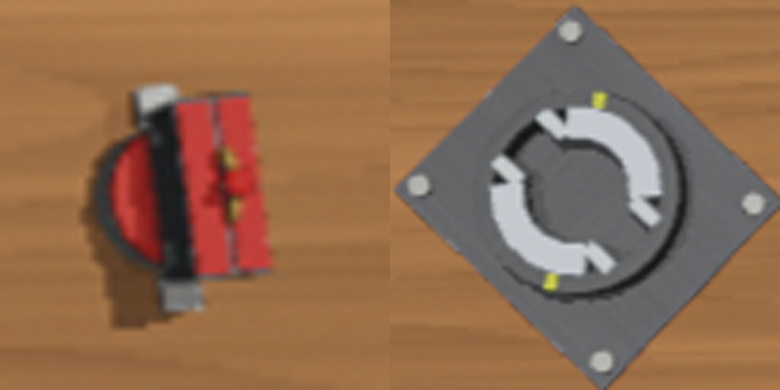

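The crop shows the red collar, red pads and red stone, with lugs at top (377,217) and (382,252). In the socket crop the slots run from upper-left to lower-right, along the plate's long side, with yellow marks clockwise of them. Next I'll compute both poses.

```bash
cat >> h.py <<'E'
def tool():
    o=get_obs();return np.array(o['tcp_pos']),R.from_rotvec(o['tcp_rot']).as_matrix()
def totool(p):  # world point -> shift in tool axes from TCP
    t,m=tool();return m.T@(np.array(p)-t)
E
python3 - <<'E'
from h import *
b=[atz('top',p,.006) for p in [(166,169),(125.5,210.3),(214.5,215.1),(174.5,257)]]
c=np.mean(b,0);T,L,Rr,B=b
print('socket',c, [np.degrees(np.arctan2(*(v[1::-1]))) for v in (T-Rr,L-B,T-L,Rr-B)],[np.linalg.norm(v) for v in (T-Rr,L-B,T-L,Rr-B)])
l=[atz('top',p,.006) for p in [(377.4,216.8),(381.9,252)]]
print('red',np.mean(l,0),np.degrees(np.arctan2(*(l[0]-l[1])[1::-1])),np.linalg.norm(l[0]-l[1]))
# coarse: ring top
m=np.mean(l,0);t,M=tool();print(M)
print('wrist cam in tool',M.T@(np.array(camera_model('wrist')['extrinsics'])[:3,3]-t), M.T@np.array(camera_model('wrist')['extrinsics'])[:3,:3], camera_model('wrist')['intrinsics'])
print('shift',totool([m[0],m[1],.30]))
E
```

```text
socket [0.51230689 0.17748062 0.006     ] [np.float64(45.64624742116708), np.float64(46.06614176460923), np.float64(-44.01703059255063), np.float64(-44.030359158616136)] [np.float64(0.14796528233100675), np.float64(0.14793420117985723), np.float64(0.12437939605378075), np.float64(0.1232950802761011)]
red [ 0.45662595 -0.27560675  0.006     ] 4.817981819413883 0.07671893174326028
[[ 9.64099316e-01  2.65541915e-01  1.83885556e-05]
 [ 2.65541913e-01 -9.64099314e-01  6.99930163e-05]
 [ 3.63144734e-05 -6.25972869e-05 -9.99999997e-01]]
wrist cam in tool [0.0730132  0.00058691 0.02988141] [[ 5.10201565e-04  9.57740661e-01  2.87632694e-01]
 [ 9.99999868e-01 -5.05084394e-04 -9.19980114e-05]
 [ 5.71685488e-05  2.87632703e-01 -9.57740792e-01]] [[325.1922621    0.         278.72673185]
 [  0.         325.1922621  210.21352244]
 [  0.           0.           1.        ]]
shift [ 0.36699592 -0.16299772  0.10468749]
```

Emit:
step_arm --pt "0.057 -0.025 0" --pt "0.114 -0.05 0" --pt "0.171 -0.076 0" --pt "0.228 -0.101 0" --pt "0.285 -0.127 0" --spin '[0.05,0.1,0.14,0.18,0.185]' --grip 0.8

```text
time: 1.12
tcp_pos: [0.3884, -0.3307, 0.4049]
tcp_rot: [3.138, 0.13, 0.001]
contact_force: [0.4, -0.7, -1.0]
gripper_width: 0.8
grasp_force: 0.0
```

```bash
python3 - <<'E'
from h import *
print(totool([.4566,-.2756,.36]),tool()[0])
E
```

```text
[ 0.07256439 -0.04929837  0.04494382] [ 0.38835018 -0.33072269  0.40493682]
```

Emit:
step_arm --pt "0.037 -0.025 0.02" --pt "0.0725 -0.049 0.045" --pt "0.0725 -0.049 0.045" --spin '[0,0,0]'

```text
time: 1.5
tcp_pos: [0.4564, -0.2755, 0.358]
tcp_rot: [-3.137, -0.136, 0.003]
contact_force: [0.0, 0.8, 0.2]
gripper_width: 0.796
grasp_force: 0.0
```

```bash
python3 - <<'E'
from h import *
im=capture('wrist');M=camera_model('wrist')
for r in search_frame('red_head_mid','wrist'): print(r, atz('wrist',r['centre'],.05,M))
o=np.array(M['extrinsics']);np.save('M1.npy',o)
save('w1.png',cv2.resize(im,(784,588)))
E
```

```text
{'centre': [265.7, 302.9], 'score': 0.96} [ 0.34597793 -0.27319761  0.05      ]
{'centre': [279.8, 198.5], 'score': 0.8} [ 0.45556205 -0.27788535  0.05      ]
{'centre': [382.7, 248.5], 'score': 0.58} [ 0.41480679 -0.3815046   0.05      ]
```

View pics/w1.png

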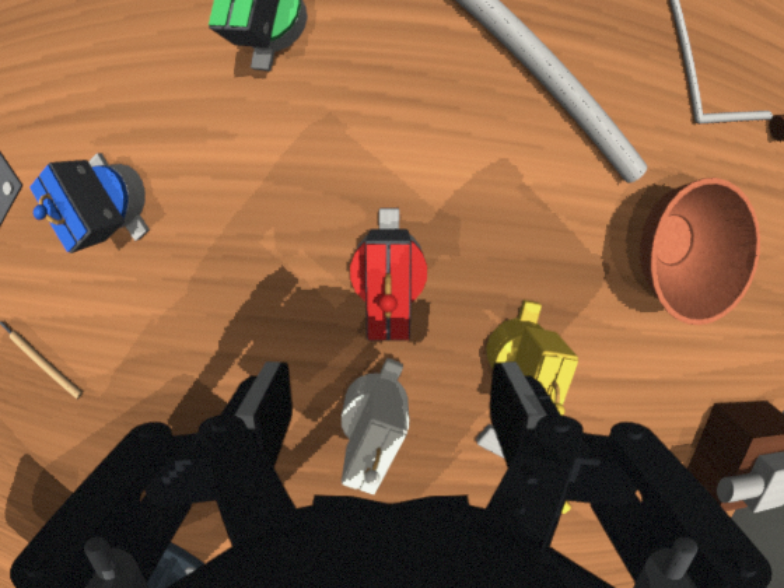

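Wrist view: the red head is at view (388,285), lying vertically between the fingers, with its lug at (389,218) and stone at (388,303). White is at (378,420) and yellow at (535,350), both off to the side.

```bash
python3 - <<'E'
from h import *
M=camera_model('wrist')
for n,p,z in [('lugend',(389,209),.008),('jaw far top',(388,230),.08),('jaw near top',(388,340),.08),('stone',(388,303),.1),('collarL',(350,270),.034),('collarR',(427,270),.034)]:
    q=atz('wrist',(p[0]/1.4,p[1]/1.4),z,M);print(n,q.round(4),totool(q).round(4))
print(totool([.4566,-.2756,.215]))
E
```

```text
lugend [ 0.4943 -0.2737  0.008 ] [ 3.940e-02 -3.000e-04  3.518e-01]
jaw far top [ 0.4902 -0.2737  0.08  ] [ 0.0352 -0.0006  0.2798]
jaw near top [ 0.425  -0.2792  0.08  ] [-0.0302 -0.0007  0.2798]
stone [ 0.4544 -0.2768  0.1   ] [-0.0007 -0.0006  0.2598]
collarL [ 0.4541 -0.251   0.034 ] [ 0.0013 -0.0263  0.3258]
collarR [ 0.4585 -0.3024  0.034 ] [0.0013 0.0252 0.3258]
[ 0.00157525 -0.00158062  0.14476544]
```

Emit:
step_arm --pt "0 0 0.06" --pt "0 0 0.115" --pt "0 0 0.143" --pt "0 0 0.143" --spin '[0,0,0,0]'

```text
time: 2.1
tcp_pos: [0.4543, -0.278, 0.2159]
tcp_rot: [-3.137, -0.129, 0.003]
contact_force: [-0.2, 0.1, 1.2]
gripper_width: 0.798
grasp_force: 0.0
```

Emit:
step_arm --pt "0 0 0" --pt "0 0 0" --pt "0 0 0" --pt "0 0 0" --spin '[0,0,0,0]' --grip 0 --force 50

```text
time: 2.6
tcp_pos: [0.4554, -0.2775, 0.2181]
tcp_rot: [3.137, 0.132, 0.002]
contact_force: [-2.4, 0.6, 8.4]
gripper_width: 0.298
grasp_force: 51.1
```

Emit:
step_arm --pt "0 0 -0.05" --pt "0 0 -0.1" --pt "0 0 -0.15" --pt "0 0 -0.15" --spin '[0,0,0,0]'

```text
time: 3.1
tcp_pos: [0.4555, -0.2775, 0.3705]
tcp_rot: [3.134, 0.132, 0.009]
contact_force: [0.1, -0.1, -3.7]
gripper_width: 0.294
grasp_force: 51.0
```

```bash
python3 - <<'E'
from h import *
print(totool([.5123,.1775,.365]),tool(),get_obs()['gripper_width'],get_obs()['grasp_force'])
E
```

```text
[ 0.09473926 -0.44867258  0.00389826] (array([ 0.45548172, -0.27751519,  0.37053775]), array([[ 0.99646393,  0.08382182,  0.00579103],
       [ 0.0838474 , -0.99646922, -0.00432597],
       [ 0.00540797,  0.00479624, -0.99997387]])) 0.29380829394795194 51.0427987575531
```

Emit:
step_arm --pt "0.003 -0.058 0" --pt "0.006 -0.116 0" --pt "0.009 -0.174 0" --pt "0.012 -0.232 0" --pt "0.015 -0.29 0" --spin '[-0.1,-0.22,-0.35,-0.5,-0.65]'

```text
time: 3.72
tcp_pos: [0.4451, 0.0147, 0.3658]
tcp_rot: [-2.929, -1.134, 0.002]
contact_force: [0.4, 0.3, -3.3]
gripper_width: 0.296
grasp_force: 51.2
```

```bash
python3 - <<'E'
from h import *
t,M=tool();print(totool([.443,.106,.365]),t,np.degrees(np.arctan2(M[1,0],M[0,0])))
E
```

```text
[ 0.05992233 -0.06887551  0.00076622] [0.44505653 0.01472947 0.36575459] 42.313748266903005
```

Emit:
step_arm --pt "0.03 -0.035 0" --pt "0.06 -0.069 0" --pt "0.06 -0.069 0" --pt "0.06 -0.069 0" --spin '[-0.03,-0.064,-0.064,-0.064]'

```text
time: 4.22
tcp_pos: [0.4439, 0.1042, 0.3659]
tcp_rot: [-2.895, -1.221, 0.002]
contact_force: [-0.1, 0.4, -3.2]
gripper_width: 0.294
grasp_force: 51.6
```

```bash
python3 - <<'E'
from h import *
t,m=tool();im=capture('wrist');M=camera_model('wrist');np.savez('M2.npz',t=t,m=m,e=M['extrinsics'],k=M['intrinsics'])
print(t,m)
for r in search_frame('socket','wrist'): print(r, atz('wrist',r['centre'],.03,M))
save('w2raw.png',im);save('w2.png',cv2.resize(im,(784,588)))
E
```

```text
[0.44390196 0.10416576 0.36592295] [[ 6.98007315e-01  7.16089220e-01 -1.42053778e-03]
 [ 7.16089439e-01 -6.98008397e-01 -4.37991620e-04]
 [-1.30518838e-03 -7.11510750e-04 -9.99998895e-01]]
{'centre': [276.5, 88.3], 'score': 0.98} [0.51108569 0.17517354 0.03      ]
```

View pics/w2.png

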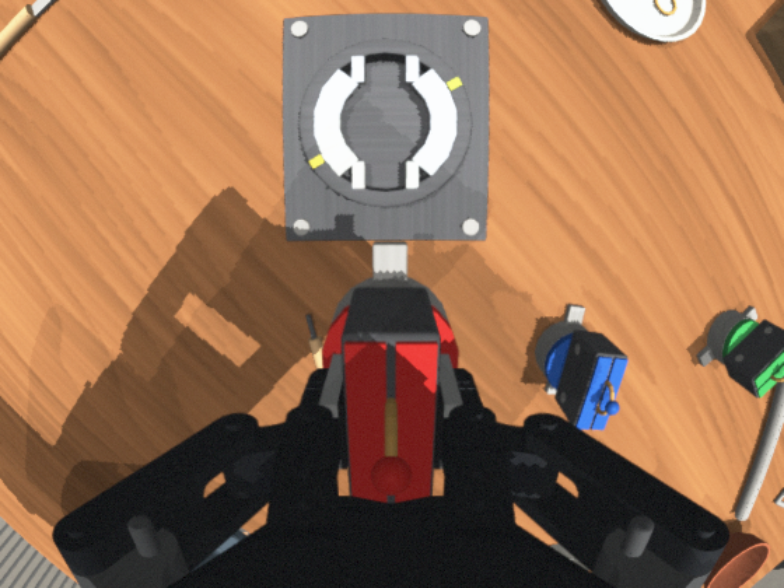

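Wrist view: the socket's bolts are at (299,28), (472,27), (301,228) and (471,227). The slots are vertical at column ~386, and the held head's lug is at (390,243), in line with them.

```bash
python3 - <<'E'
from h import *
D=np.load('M2.npz');M=dict(intrinsics=D['k'],extrinsics=D['e']);t,m=D['t'],D['m']
g=lambda p,z:m.T@(atz('wrist',(p[0]/1.4,p[1]/1.4),z,M)-t)
a,b,c,d=[g(p,.006) for p in [(299,28),(472,27),(301,228),(471,227)]]
print('socket tool',np.mean([a,b,c,d],0),'ang deg',np.degrees([np.arctan2(*(v[1::-1])) for v in (a-c,b-d)]),np.linalg.norm(a-c),np.linalg.norm(a-b), 'world',m@np.mean([a,b,c,d],0)+t)
for n,p in dict(slotT=(385.5,68),slotB=(385.5,175),cupT=(386,38),cupB=(386,206),cupL=(300,122),cupR=(472,122)).items(): print(n,g(p,.03).round(4))
zl=t[2]-.2085
for n,p in dict(lugend=(390,243),lugR=(407,258),lugL=(374,258),jawL=(352,290),jawR=(432,290),stone=(391,474)).items(): print(n,g(p,zl).round(4), g(p,t[2]-.155).round(4))
E
```

```text
socket tool [ 0.10007814 -0.00251955  0.35979452] ang deg [-0.00509931 -0.15674366] 0.15028846689459252 0.12518248734173398 world [0.51144191 0.17743173 0.006     ]
slotT [ 0.1364 -0.0022  0.3357]
slotB [ 0.0636 -0.0023  0.3358]
cupT [ 0.1578 -0.0019  0.3357]
cupB [ 0.0426 -0.002   0.3359]
cupL [ 0.1008 -0.0594  0.3358]
cupR [0.1005 0.0553 0.3358]
lugend [0.0403 0.0007 0.2084] [0.0499 0.0008 0.1549]
lugR [0.0341 0.0076 0.2085] [0.0456 0.0056 0.1549]
lugL [ 0.0342 -0.0057  0.2085] [ 0.0456 -0.0037  0.1549]
jawL [ 0.0208 -0.0148  0.2085] [ 0.0363 -0.0101  0.155 ]
jawR [0.0208 0.018  0.2085] [0.0363 0.0128 0.1549]
stone [-0.0739  0.0012  0.2086] [-0.0301  0.0011  0.155 ]
```

Emit:
step_arm --pt "0.05 -0.0015 0" --pt "0.1 -0.003 0.03" --pt "0.1 -0.003 0.08" --pt "0.1 -0.003 0.1" --pt "0.1 -0.003 0.1" --spin '[0,0,0,0,0]'

```text
time: 4.95
tcp_pos: [0.5117, 0.1771, 0.2652]
tcp_rot: [-2.895, -1.218, 0.005]
contact_force: [-0.9, -0.7, -1.5]
gripper_width: 0.294
grasp_force: 51.3
```

```bash
python3 - <<'E'
from h import *
t,m=tool();print(t,m)
im=capture('wrist');M=camera_model('wrist');np.savez('M3.npz',t=t,m=m,e=M['extrinsics'],k=M['intrinsics'])
save('w3.png',cv2.resize(im[60:260,140:420],(784,560),interpolation=cv2.INTER_CUBIC))
E
```

```text
[0.51171516 0.17707112 0.26523593] [[ 6.99306805e-01  7.14814029e-01 -3.30089967e-03]
 [ 7.14815606e-01 -6.99312426e-01 -8.83119089e-04]
 [-2.93962607e-03 -1.74196341e-03 -9.99994162e-01]]
```

View pics/w3.png

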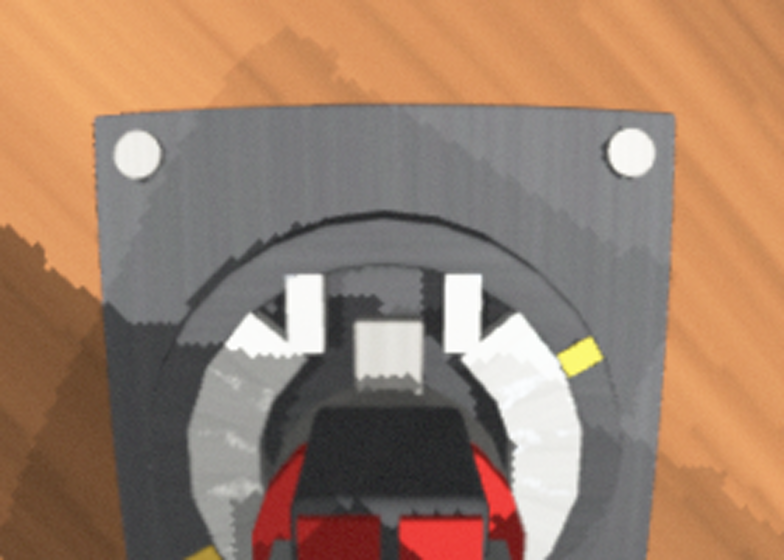

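The lug at crop columns 355–422 lies inside the slot, columns 325–444, within about 1 mm.

```bash
python3 - <<'E'
from h import *
D=np.load('M3.npz');M=dict(intrinsics=D['k'],extrinsics=D['e']);t,m=D['t'],D['m']
g=lambda p,z:m.T@(atz('wrist',(p[0]/2.8+140,p[1]/2.8+60),z,M)-t)
print('bolts',g((137,154),.006),g((631,153),.006),'expect x=+75 from centre')
print('cup top',g((386,212),.03),'58; slot',g((325,275),.03),g((444,275),.03),'slot wall end', g((384,267),.03),'47')
print('lug',g((388.5,320),t[2]-.2085),'40')
E
```

```text
bolts [ 0.07572487 -0.06351848  0.25912549] [0.07594049 0.06284452 0.25890473] expect x=+75 from centre
cup top [0.06075989 0.00030368 0.23505816] 58; slot [ 0.04635744 -0.01362807  0.23512477] [0.04636477 0.01354872 0.23507741] slot wall end [ 4.81597029e-02 -1.48901201e-04  2.35095991e-01] 47
lug [0.04067641 0.00085098 0.20838016] 40
```

Emit:
step_arm --pt "0 -0.0007 0.015" --pt "0 -0.0007 0.025" --pt "0 -0.0007 0.034" --pt "0 -0.0007 0.039" --pt "0 -0.0007 0.039" --spin '[0,0,0,0,0]'

```text
time: 5.62
tcp_pos: [0.5113, 0.1786, 0.2274]
tcp_rot: [-2.895, -1.22, 0.001]
contact_force: [-0.1, 0.9, -3.3]
gripper_width: 0.294
grasp_force: 51.6
```

Emit:
step_arm --pt "0 0 0.0015" --pt "0 0 0.003" --pt "0 0 0.0035" --pt "0 0 0.0035" --spin '[0,0,0,0]'

```text
time: 6.12
tcp_pos: [0.5115, 0.1786, 0.2261]
tcp_rot: [2.895, 1.22, 0.002]
contact_force: [-8.0, -1.6, 19.9]
gripper_width: 0.296
grasp_force: 54.7
```

Emit:
step_arm --pt "0 0 -0.0015" --pt "0 0 -0.0015" --pt "0 0 -0.0015" --pt "0 0 -0.0015" --pt "0 0 -0.0015" --spin '[0,0.15,0.3,0.45,0.6]'

```text
time: 6.75
tcp_pos: [0.5118, 0.1786, 0.2262]
tcp_rot: [-3.127, -0.303, -0.003]
contact_force: [1.0, 0.2, 0.7]
gripper_width: 0.302
grasp_force: 52.0
```

```bash
python3 - <<'E'
from h import *
o=get_obs();t,m=tool();print(np.degrees(np.arctan2(m[1,0],m[0,0])),o['wrist_torque'],o['joint_positions'],o['contact_force'])
E
```

```text
11.057013903421804 [-0.18730398 -0.17850923  0.02787658] [ 2.49819563e-01  5.86576240e-01  1.80061920e+00 -2.55396232e-04
  7.52528620e-01  1.62782092e+00] [1.00712622 0.20958847 0.65190893]
```

Turning freely. I'll continue to the stop.

Emit:
step_arm --pt "0 0 0" --pt "0 0 0" --pt "0 0 0" --pt "0 0 0" --spin '[0.15,0.3,0.4,0.45]'

```text
time: 7.25
tcp_pos: [0.5118, 0.1785, 0.2262]
tcp_rot: [-3.116, 0.398, -0.003]
contact_force: [1.7, -1.8, 1.0]
gripper_width: 0.295
grasp_force: 52.0
```

```bash
python3 - <<'E'
from h import *
o=get_obs();t,m=tool();print(np.degrees(np.arctan2(m[1,0],m[0,0])),o['wrist_torque'],o['contact_force'])
E
```

```text
-14.575047097756476 [-0.29165277 -0.24287967  0.06053552] [ 1.74087221 -1.78939602  1.03320611]
```

Emit:
step_arm --pt "0 0 0" --pt "0 0 0" --pt "0 0 0" --spin '[0.05,0.1,0.13]'

```text
time: 7.62
tcp_pos: [0.5118, 0.1788, 0.2264]
tcp_rot: [3.085, -0.59, 0.004]
contact_force: [0.1, 0.4, 4.9]
gripper_width: 0.302
grasp_force: 127.8
```

```bash
python3 - <<'E'
from h import *
o=get_obs();t,m=tool();print(np.degrees(np.arctan2(m[1,0],m[0,0])),o['wrist_torque'],o['contact_force'])
E
```

```text
-21.6594400663883 [-0.04537983 -0.31712875  3.59630158] [0.06669317 0.42137907 4.93785965]
```

The stop is reached, with torque at 3.6 N m. I'll ease back slightly, then release.

Emit:
step_arm --pt "0 0 0" --pt "0 0 0" --spin '[-0.04,-0.04]'

```text
time: 7.88
tcp_pos: [0.5118, 0.1786, 0.2263]
tcp_rot: [-3.095, 0.534, -0.003]
contact_force: [0.3, -0.2, 5.3]
gripper_width: 0.303
grasp_force: 97.4
```

Emit:
step_arm --pt "0 0 0" --pt "0 0 0" --pt "0 0 0" --pt "0 0 0" --spin '[0,0,0,0]' --grip 0.8

```text
time: 8.38
tcp_pos: [0.5113, 0.1785, 0.2256]
tcp_rot: [-3.096, 0.536, 0.0]
contact_force: [0.3, 0.1, -0.4]
gripper_width: 0.797
grasp_force: 0.0
```

Emit:
step_arm --pt "0 0 -0.02" --pt "0 0 -0.07" --pt "0 0 -0.12" --pt "0 0 -0.16" --pt "0 0 -0.16" --spin '[0,0,0,0,0]'

```text
time: 9.0
tcp_pos: [0.5117, 0.1786, 0.3886]
tcp_rot: [-3.093, 0.535, -0.008]
contact_force: [0.2, -0.4, 0.1]
gripper_width: 0.801
grasp_force: 0.0
```

```bash
python3 - <<'E'
from h import *
t,m=tool();im=capture('wrist');top=capture('top');print(t,get_obs()['contact_force'])
a=cv2.resize(im[60:340,140:420],(400,400));b=cv2.resize(top[130:290,100:260],(400,400),interpolation=cv2.INTER_CUBIC)
save('w4.png',np.hstack([a,b]))
for n in['blue_head_mid','green_head_mid']: print(n,[np.round(r['centre'],1) for r in search_frame(n,'top')])
E
```

```text
[0.51166987 0.17863654 0.38858423] [-0.04975118 -1.34155852 -0.58066037]
blue_head_mid [array([279.4, 219.2])]
green_head_mid [array([332. , 152.4])]
```

View pics/w4.png

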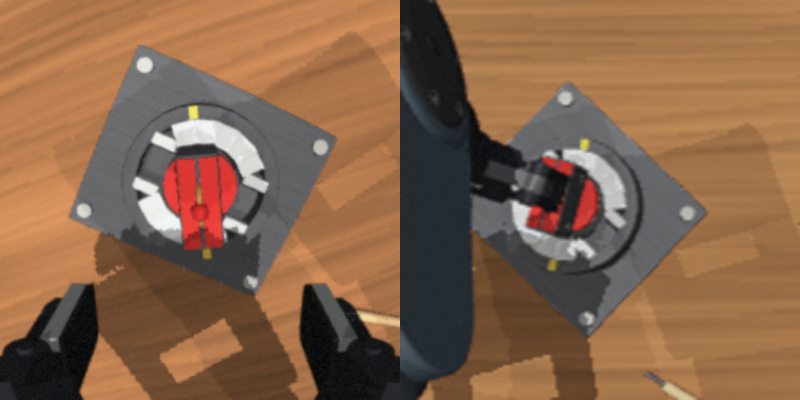

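The red head stands upright in the socket at left-crop (200,190). Its lugs are hidden under the lip, and its jaw points at the yellow marks (194,112) and (207,254). The slots are free, the blue and green heads are unmoved, and the gripper is clear.

```bash
python3 -c "
from plant import *
print(finish_job())"
```

```text
the job is handed in; nothing more can be done
None
```

The red head is in the socket, pushed down to the floor, turned clockwise to the stop and released; the blue and green heads were not moved, and the job is handed in (no verdict was returned).

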